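# Pack up the gouge case

## Robot

A 6-joint arm with a two-finger parallel gripper is mounted at the origin on the work surface. World frame = base frame: x ahead of the robot, y to its left, z up, the work surface at z = 0. Lengths are in mm, angles in rad, forces in N, time in s.
With the tool pointing down it reaches from about 375 to 925 mm from the base axis. Payload 5.7 kg.
Tool frame: the origin (TCP) lies midway between the tips of the shut fingers; the grasp point (between the pads) lies 19 mm behind it (env.pinch_z is the distance from the TCP to the grasp point, in mm); x points along the fingers, z is the direction in which the jaws open and shut, and the axes are right-handed (so a half turn about x gives the same grasp; the last joint's range is limited). The gripper opens to 88 mm and grips with 3 to 60 N. Pads are 20 mm wide; open, the fingers measure 115 mm over their backs; the gripper's body (75 mm by 178 mm) begins 61 mm behind the grasp point.
Start: joints at [-1.275, 0.359, 1.51, -0, 1.272, -0.115], TCP at [239.587, -550.055, 222.623] pointing down, gripper open.
Joint ranges: [-2.97, 2.97], [-1.01, 2.36], [0.21, 2.38], [-0.96, 4.11], [0.2, 2.71], [-2.98, 2.98]. Speed limits (rad/s): [2.39, 2.39, 3.14, 3.14, 3.14, 3.14].

## Interface

Orientations are given as a unit quaternion [w, x, y, z].
In Python, from bench import status, capture, calibration, env, look_for, place_of gives the robot as it stands. The module is installed in compiled form; this text tells all that it offers.
- The arm moves only by the shell command python3 -m jog 'ROWS' [FORCE]. ROWS is JSON, one flat list of numbers, 5 for each row, row after row: the shift along the world's x, y, z in cm, then the turn about the world's z in rad, then the closure, from 0 (fully open) to 1 (shut). A call has 1 to 12 rows; each row is the pose to reach, as a shift and turn from the pose commanded when the call began; what a row does not reach only later rows make up. A row lasts 1/8 s, in which the tool goes at most 62.5 mm and 10.7 degrees, less where a joint would pass 70% of its speed; a pose out of reach is approached as far as the arm can. A call with a gripper value outside its range is refused whole. The fingers move at their own pace and stop on an object; FORCE is the grip in N (left out, the last holds). Time passes only in rows, so rows that repeat a pose let the fingers close. It gives the time, the measured TCP pose, the force and the opening at its end, in the units of the state.
- status.get_state(): the state, without advancing time (a new reading comes with each control period).
- capture(name): name is "side" or "top"; returns (picture, depth): 420x560x3 uint8, red, green, blue; 420x560 float32, mm along the optical axis (not along the pixel's ray), 0 where there is no reading.
- calibration(name): a dict with "fx", "fy", "cx", "cy" (pixels), "xyz" and "attitude" of the camera in the world. Camera axes: x right, y up, looking along -z (the intrinsics and any distortion apply to the point x, -y, -z); pixel columns grow to the right and rows downward; lengths in mm; the calibration is good to about 2 mm. A picture is of the moment at which its call begins. calibration takes no time and is no camera call.
- env.hand_in(): hands the job in, once; it reports no verdict.
Trained networks look in the newest picture that a camera, given by its name, has taken for a name from the list of things; names that differ only in an ending like _2 or _b are one class to them, and where a whole thing is asked for, a point or a joint stands for the part that bears it (a point fixed in the world has none). Each returns a list of dicts, best first, with "p" (0 to 1); they miss things now and then, are a little off and sometimes report something else, mostly with a low value. They report only what shows in the picture. A call takes as long as a camera call.
- look_for(camera, query): "rect" ([left, top, right, bottom] in pixels, round what is visible of it).
- place_of(camera, query): "xy" ([column, row] in pixels: a listed point, or the origin of a listed thing).
The state is a dict: "time_s": time; "joints": joint angles; "qvel": joint speeds; "effort": joint torques, N m; "eef_pos": TCP position; "orientation": TCP orientation; "wrist_force": force on the tool from outside, world axes, zero at the start; "ft_torque": the same for the moment, N m; "width": finger opening in mm.
Only numpy, scipy, OpenCV 4.12 (cv2) and the standard library are available. Lean on these libraries where they do the work, as an engineer would, in place of code of your own. Each camera call takes 0.05 s, during which the arm holds its last target.

## Task

Pack up the open wooden gouge case. Using only the fingertips or the outside of the fingers, push the upright inner flap down over the gouges until it lies flat, and only then push the leaning lid over and fully shut without slamming it. Do not grasp, lift or carry anything, leave the other things on the bench where they are, and finish clear of the case.

Things in the scene. Friction and masses are not known exactly. Their poses are not given: they have to be found in the camera images.
- case: Open wooden carving-tool case fixed to the bench, outside 260 mm (its x) by 200 mm (its y) by 75 mm high, walls 10 mm. Origin at the centre of its underside, z up; it may stand turned by up to about 0.3 rad. The lid is hinged along its +y rim (260 mm long), the flap just inside its -y wall. Gouges are fixed in a rack on its floor, below the flap.
- lid (a joint): Angle of the lid, a flat wooden board 260 mm by 200 mm, 12 mm thick, with no handle: 0 = fully shut on the rim, 1.57 = upright, more = leaning back outwards (to the case's +y); stop at 2.1. A stiff hinge (about 0.55 N m of friction) holds it at any angle; it does not fall. Mass about 0.3 kg. About 3 to 5 N at its free edge moves it. It is solid and cannot shut through an upright flap.
- lid_hinge (a point): Middle of the lid's hinge line: inner face of the lid, at the height of the case's rim (75 mm), on the case's +y outer side. The hinge line runs along the case's x.
- lid_edge (a point): Middle of the lid's free edge, on the outer face (the top face when shut): 200 mm from the hinge and 12 mm out from the inner face.
- flap (a joint): Angle of the flap, a plain plywood board 220 mm (along the case's x) by 130 mm, 8 mm thick: 0 = lying flat over the gouges, its free edge towards the case's +y; 1.57 = upright; stop at 1.65. A stiff hinge (about 0.15 N m of friction) holds it at any angle. Mass about 0.12 kg. About 1 to 3 N near its free edge moves it.
- flap_hinge (a point): Middle of the flap's hinge line, 50 mm above the bench, 80 mm from the case's centre towards its -y. Lies on the flap's lower face (the face towards the lid when upright). The hinge line runs along the case's x.
- flap_edge (a point): Middle of the flap's free edge, on the face that is on top when it lies flat (the face towards the case's -y when upright): 130 mm from the hinge and 8 mm out from the lower face.
- blank: Loose carving blank of pale wood, 130 x 100 x 30 mm with a 60 x 50 x 35 mm block on it; origin at the centre of its underside. A bystander: leave it.
- jar: Loose amber glass jar with a steel cap, 64 mm across, 75 mm high; origin at the centre of its underside. A bystander: leave it.
- stone: Loose grey sharpening stone in a dark wooden base, 190 x 70 x 36 mm; origin at the centre of its underside. A bystander: leave it.

How it is judged:
By the outcome, as a careful person would: the job done as asked, in the order asked, and still so for the second after the job is handed in, with the robot touching nothing.
It also fails if it takes over 51 s, if anything falls off the work surface, if the arm or the gripper's body presses on something with over 40 N, if the wrist force passes 120 N, or if a joint passes its speed limit or range.

## Working session

There is one attempt and no reset: what is moved stays moved. The work goes in short steps, Python scripts to look and compute and a shell command to move; the robot and the scene stay as the last step left them, time stands still between calls to the robot, and variables do not carry over. Pictures are saved under pics/ and viewed, and the job is handed in when it is done.

```bash
mkdir -p pics; cat > h.py <<'E'
import numpy as np, cv2
from scipy.spatial.transform import Rotation as R
from bench import status, capture, calibration, env, look_for, place_of
def world(cam,u,v,d):
    c=calibration(cam); a=c["attitude"]
    x=(u-c["cx"])/c["fx"]*d; y=(v-c["cy"])/c["fy"]*d
    p=np.stack([x,-y,-d+0*x],-1)
    return R.from_quat([a[1],a[2],a[3],a[0]]).apply(p.reshape(-1,3)).reshape(p.shape)+np.array(c["xyz"])
def cloud(cam,d):
    v,u=np.mgrid[0:d.shape[0],0:d.shape[1]]
    return world(cam,u.astype(float),v.astype(float),d.astype(float))
E
python3 - <<'E'
from h import *
print(status.get_state())
for n in("side","top"):
    im,d=capture(n); cv2.imwrite(f"pics/{n}0.png",im[:,:,::-1]); np.save(f"{n}0.npy",d)
    print(n,calibration(n))
    for q in("case","lid_hinge","lid_edge","flap_hinge","flap_edge","blank","jar","stone"):
        for r in place_of(n,q)[:1]:
            u,v=r["xy"]; dd=d[int(v),int(u)]
            print(q,r, world(n,np.array(u),np.array(v),np.array(dd)).round())
E
```

```text
{'time_s': 0.0, 'joints': array([-1.27510064e+00,  3.59516715e-01,  1.51141334e+00, -4.06598135e-06,
        1.27249364e+00, -1.15062674e-01]), 'qvel': array([-3.33761970e-04,  1.94804659e-05, -6.05159648e-04,  2.03761028e-03,
        1.76195180e-03, -1.47927064e-03]), 'effort': array([-3.03502187e-03, -5.15385818e+01, -2.70722920e+01,  6.75087282e-02,
        3.51012242e-02, -9.44492399e-05]), 'eef_pos': array([ 239.39510167, -549.4295652 ,  221.80988515]), 'orientation': array([ 0.59096298,  0.38793571,  0.5919591 , -0.3871086 ]), 'wrist_force': array([-0.2194697 ,  0.56292016,  0.31461629]), 'ft_torque': array([-0.03896778,  0.02635766, -0.02126224]), 'width': 88.1803613963999}
side {'fx': 383.6166728363038, 'fy': 383.6166728363038, 'cx': 286.08057534182166, 'cy': 201.92663544196952, 'xyz': array([257.86368588, 556.82523683, 702.59395089]), 'attitude': array([-0.29203464, -0.11731539,  0.3684279 ,  0.87476497])}
case {'xy': [303.1, 240.8], 'p': 0.92} [455. 242. 257.]
lid_hinge {'xy': [282.6, 244.3], 'p': 0.95} [514. 214. 178.]
lid_edge {'xy': [246.9, 213.1], 'p': 0.68} [570. 239. 
[... 312 characters left out ...]
05.27024654219883, 'fy': 405.27024654219883, 'cx': 274.641804147654, 'cy': 207.09748489457732, 'xyz': array([ 466.30272242,    3.42538445, 1063.9844479 ]), 'attitude': array([-0.69350691, -0.07299497,  0.04733803,  0.7151776 ])}
case {'xy': [267.7, 237.2], 'p': 0.64} [570.  60.   6.]
lid_hinge {'xy': [224.9, 237.5], 'p': 0.89} [565. 160.  84.]
lid_edge {'xy': [167.8, 227.3], 'p': 0.79} [602. 318.  27.]
flap_hinge {'xy': [297.1, 234.6], 'p': 0.69} [574. -17.  10.]
flap_edge {'xy': [302.2, 229.5], 'p': 0.84} [567. -25. 182.]
blank {'xy': [161.5, 241.5], 'p': 0.71} [563. 328.  48.]
jar {'xy': [360.3, 238.9], 'p': 0.65} [ 552. -169.   74.]
stone {'xy': [255.7, 166.2], 'p': 0.91} [755.  85.  33.]
```

View pics/side0.png

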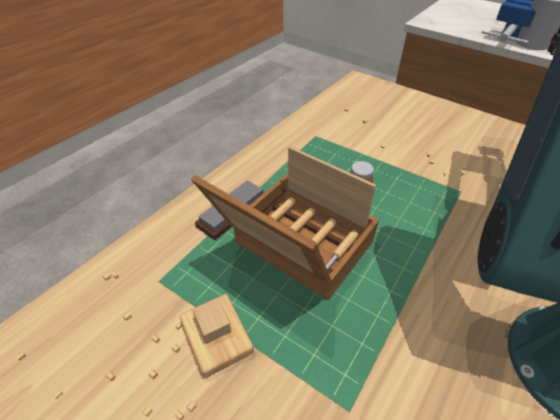

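View pics/top0.png

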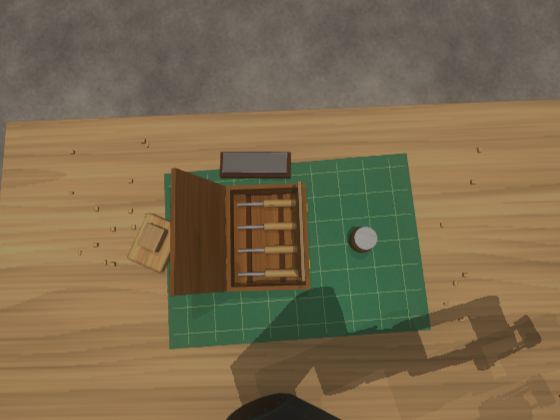

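Side: the lid leans at (265,230), the flap stands at (330,185), and the jar is behind it at (362,170). Top: the case is centred near (268,237), the lid covers columns 170-228, the flap is at column 302, and the jar is at (365,238). Next I'll fit the geometry from depth.

```bash
python3 - <<'E'
from h import *
d=np.load("top0.npy"); P=cloud("top",d)
ok=d>0
# rim points z 68..82 in case region
m=ok&(P[...,2]>68)&(P[...,2]<82)&(abs(P[...,0]-565)<170)&(P[...,1]>-60)&(P[...,1]<175)
pts=P[m][:,:2]; print(len(pts)); r=cv2.minAreaRect(pts.astype(np.float32)); print("rim",r)
# flap top
m=ok&(P[...,2]>150)&(P[...,1]<60)&(P[...,1]>-90)&(abs(P[...,0]-565)<170)
q=P[m]; print("flap",len(q),q.min(0),q.max(0),q.mean(0),np.polyfit(q[:,0],q[:,1],1))
# lid
m=ok&(P[...,2]>90)&(P[...,1]>140)&(P[...,1]<330)&(abs(P[...,0]-565)<200)
q=P[m]; print("lid",len(q),q.min(0).round(),q.max(0).round())
A=np.c_[q[:,:2],np.ones(len(q))]; s=np.linalg.lstsq(A,q[:,2],rcond=None)[0]; n=np.r_[-s[:2],1]; n/=np.linalg.norm(n); print("n",n,np.arctan2(n[0],-n[1]), "lidangle",np.pi-np.arccos(n[2]) , np.std(A@s-q[:,2]))
for u,v in((228,200),(226,280),(268,189),(268,288),(303,190),(306,283)): print(u,v,P[v,u].round())
for v in (200,240,275): print([tuple(P[v,u].round().astype(int)) for u in range(290,314,2)])
ds=np.load("side0.npy"); S=cloud("side",ds)
for v,u in((185,310),(175,330),(200,340),(160,300),(195,360)): print("side",u,v,S[v,u].round())
E
```

```text
1708
rim ((565.7214965820312, 61.55507278442383), (260.35321044921875, 204.54139709472656), 0.054036229848861694)
flap 375 [456.25734986 -26.66543269 150.33165541] [674.55127113 -18.56828718 184.85453776] [562.38271274 -22.45728917 178.71142568] [ 6.10828692e-04 -2.28008087e+01]
lid 6184 [436. 163.  90.] [696. 246. 262.]
n [ 8.39943223e-04 -9.20382225e-01  3.91018994e-01] 0.0009126023586852451 lidangle 1.9725348013133037 4.9405638208366875
228 200 [659. 153.  77.]
226 280 [462. 172.  -2.]
268 189 [686.  53.  65.]
268 288 [441.  59.  73.]
303 190 [678. -35.  75.]
306 283 [450. -33.  76.]
[(np.int64(662), np.int64(-2), np.int64(31)), (np.int64(661), np.int64(-7), np.int64(33)), (np.int64(662), np.int64(-12), np.int64(31)), (np.int64(665), np.int64(-18), np.int64(11)), (np.int64(633), np.int64(-19), np.int64(178)), (np.int64(633), np.int64(-23), np.int64(178)), (np.int64(653), np.int64(-31), np.int64(75)), (np.int64(652), np.int64(-36), np.int64(75)), (np.int64(666), np.int64(-44), np.int64(0)), (np.int64(666), np.int64(-50), np.int64(-1)), (np.int64(666), np.int64(-55), np.int64(1)), (
[... 589 characters left out ...]
)]
[(np.int64(470), np.int64(5), np.int64(36)), (np.int64(470), np.int64(0), np.int64(32)), (np.int64(470), np.int64(-5), np.int64(34)), (np.int64(470), np.int64(-10), np.int64(34)), (np.int64(470), np.int64(-15), np.int64(31)), (np.int64(470), np.int64(-21), np.int64(11)), (np.int64(469), np.int64(-21), np.int64(179)), (np.int64(469), np.int64(-25), np.int64(181)), (np.int64(469), np.int64(-34), np.int64(72)), (np.int64(469), np.int64(-38), np.int64(75)), (np.int64(469), np.int64(-47), np.int64(2)), (np.int64(469), np.int64(-52), np.int64(0))]
side 310 185 [610. -20.  97.]
side 330 175 [559. -18. 157.]
side 340 200 [528. -21.  96.]
side 300 160 [642. -21. 157.]
side 360 195 [483. -21. 137.]
```

The case is at about (566, 61) with yaw near 0. The flap stands at y −19 to −27 with its top at z 180. The lid angle is about 1.97. I'll shut the fingers, turn the jaws along x (+1.16 rad) and go to the flap's −y side.

```bash
python3 -m jog '[3,4.5,0,0.15,1, 7,9.5,0,0.32,1, 11,15,0,0.49,1, 15,21,0,0.66,1, 19,27,0,0.83,1, 23,33,0,1.0,1, 27,38.5,0,1.16,1, 30.5,43,0,1.16,1, 32.7,46.5,0,1.16,1, 32.7,46.9,0,1.16,1, 32.7,46.9,-3,1.16,1, 32.7,46.9,-6,1.16,1]' 20
python3 - <<'E'
from h import *
s=status.get_state(); print(s["eef_pos"],s["joints"],R.from_quat(np.roll(s["orientation"],-1)).as_matrix().round(3),s["width"])
im,d=capture("top"); cv2.imwrite("pics/t1.png",im[:,:,::-1])
im,d=capture("side"); cv2.imwrite("pics/s1.png",im[:,:,::-1])
# plan for flap, corner c minus h=10
for f in np.deg2rad([90,75,60,45,30,20,10,5,0]):
    print(np.rad2deg(f).round(), (-19+105*np.cos(f)-8*np.sin(f)-10).round(1),(50+105*np.sin(f)+8*np.cos(f)).round(1))
E
```

```text
time_s: 2.4
eef_pos: [566.7, -81.3, 162.3]
orientation: [0.707, -0.001, 0.707, -0.0]
wrist_force: [0.2, -0.2, -0.6]
width: 0.3
[566.67053944 -81.33539136 162.27382529] [-2.62821348e-01  3.80460163e-01  1.64225136e+00 -6.35632771e-04
  1.11799765e+00 -2.63273030e-01] [[ 0.001 -0.001  1.   ]
 [-0.001  1.     0.001]
 [-1.    -0.001  0.001]] 0.34344796397747357
90.0 -37.0 155.0
75.0 -9.6 153.5
60.0 16.6 144.9
45.0 39.6 129.9
30.0 57.9 109.4
20.0 66.9 93.4
10.0 73.0 76.1
5.0 74.9 67.1
0.0 76.0 58.0
```

View pics/s1.png

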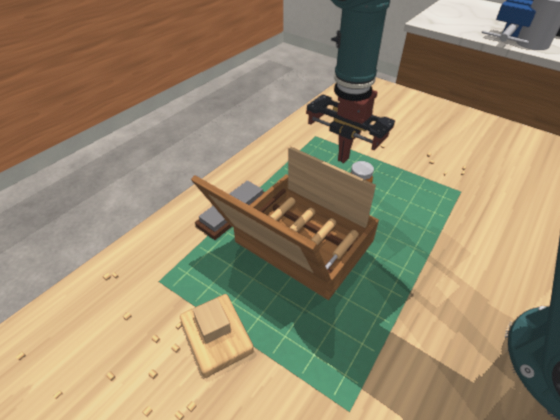

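View pics/t1.png

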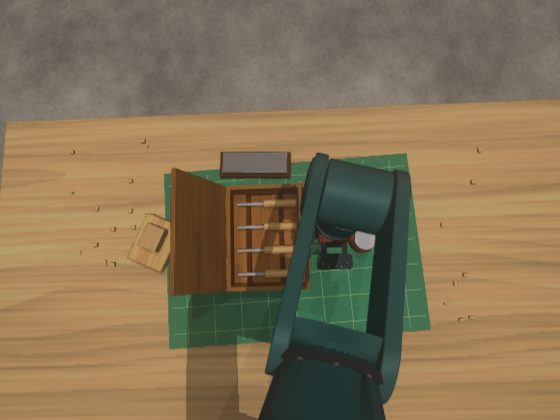

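The finger pad is just on the −y side of the flap: side (343,155), top (325,240). The body's long axis lies along x and is clear. I'll push the flap along an arc down to about 30°.

```bash
python3 -m jog '[0,2.5,-0.5,0,1, 0,4,-0.7,0,1, 0,5.4,-0.7,0,1, 0,6.8,-0.8,0,1, 0,8.1,-1.1,0,1, 0,9.4,-1.6,0,1, 0,10.6,-2.3,0,1, 0,11.7,-3.0,0,1, 0,12.7,-3.9,0,1, 0,13.5,-4.8,0,1, 0,14,-5.4,0,1, 0,14,-5.4,0,1]'
python3 - <<'E'
from h import *
im,d=capture("side"); cv2.imwrite("pics/s2.png",im[:,:,::-1])
E
```

```text
time_s: 4.0
eef_pos: [566.0, 59.3, 107.9]
orientation: [0.707, -0.0, 0.708, 0.0]
wrist_force: [-0.3, 1.2, 0.1]
width: 0.4
```

View pics/s2.png

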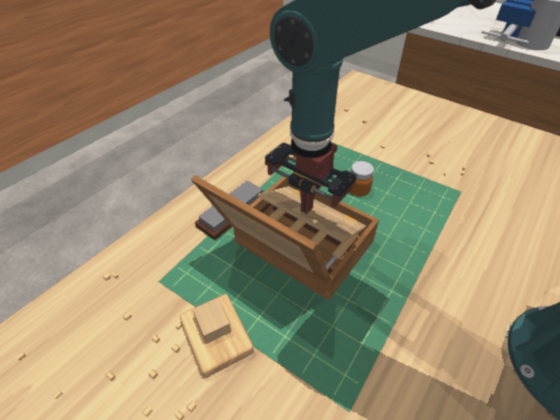

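The flap has tilted down under the finger (light board at (330,215)). Carrying on to flat.

```bash
python3 -m jog '[0,0.5,-0.8,0,1, 0,0.8,-1.5,0,1, 0,1.1,-2.3,0,1, 0,1.4,-3.1,0,1, 0,1.5,-3.8,0,1, 0,1.6,-4.3,0,1, 0,1.7,-4.7,0,1, 0,1.7,-4.9,0,1, 0,1.7,-5.0,0,1, 0,1.7,-5.1,0,1, 0,1.7,-5.2,0,1, 0,1.7,-5.2,0,1]'
```

```text
time_s: 5.55
eef_pos: [566.6, 76.0, 58.1]
orientation: [0.707, -0.0, 0.707, 0.0]
wrist_force: [-4.4, 0.1, 14.4]
width: 0.4
```

There's 14 N of contact at z 58, which is the height expected for a flat flap against its stop. I'll rise and look from above.

```bash
python3 -m jog '[0,-0.3,2,0,1, 0,-0.5,6,0,1, 0,-3,11,0,1, 0,-6,16,0,1, 0,-9,20,0,1, 0,-12,24,0,1, 0,-16,24,0,1, 0,-20,24,0,1, 0,-20,24,0,1]'
python3 - <<'E'
from h import *
for n in("side","top"):
    im,d=capture(n); cv2.imwrite(f"pics/{n}3.png",im[:,:,::-1]); P=cloud(n,d)
    m=(d>0)&(P[...,0]>470)&(P[...,0]<660)&(P[...,1]>-10)&(P[...,1]<105)&(P[...,2]<110)
    q=P[m]; print(n,len(q),np.percentile(q[:,2],[5,25,50,75,95]).round(1))
    q=q[(q[:,2]>45)]
    if len(q)>50: print(np.polyfit(q[:,1],q[:,2],1))
E
```

```text
time_s: 6.68
eef_pos: [566.5, -126.6, 296.7]
orientation: [0.707, 0.001, 0.707, -0.002]
wrist_force: [0.5, 0.8, 0.3]
width: 0.1
side 2790 [56.6 57.8 58.6 59.4 60.4]
[-2.18984816e-03  5.87394706e+01]
top 3499 [54.4 56.1 57.4 58.6 60.5]
[-1.36536350e-03  5.74909393e+01]
```

View pics/side3.png

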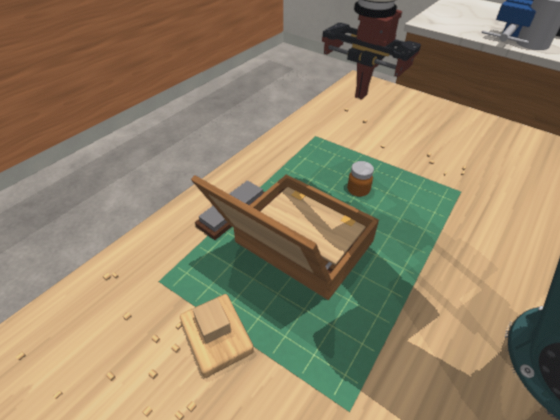

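View pics/top3.png

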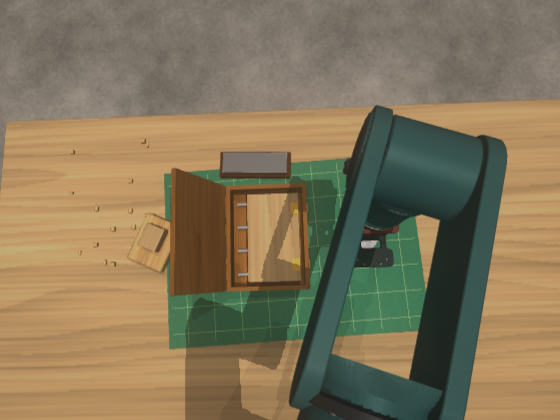

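The flap lies flat: its top is at z ≈ 58 with slope ≈ 0, and the wood is visible over the gouges at top (270,240). Next I'll go over the lid to its outer (+y) side.

```bash
python3 -m jog '[0,2,3,0,1, 0,6,5,0,1, 0,11,5,0,1, 0,16,5,0,1, 0,21,5,0,1, 0,26,5,0,1, 0,31,5,0,1, 0,36,5,0,1, 0,40,5,0,1, 0,42,5,0,1, 0,42,5,0,1]' && python3 -m jog '[0,0,-3,0,1, 0,0,-6,0,1, 0,0,-9,0,1, 0,0,-11.2,0,1, 0,0,-11.2,0,1]'
python3 - <<'E'
from h import *
for n in("side","top"):
    im,d=capture(n); cv2.imwrite(f"pics/{n}4.png",im[:,:,::-1]); P=cloud(n,d)
    if n=="side":
        m=(d>0)&(P[...,0]>450)&(P[...,0]<680)&(P[...,1]>165)&(P[...,1]<262)&(P[...,2]>100)&(P[...,2]<256)
        q=P[m];print(len(q),np.percentile(q[:,1:],[2,50,98],axis=0).round())
for t in np.deg2rad([113,105,97,90]): # lid outer edge
    print(np.rad2deg(t), (161-200*np.cos(t)+12*np.sin(t)).round(1),(75+200*np.sin(t)+12*np.cos(t)).round(1))
for t in np.deg2rad([90,80,70,60,50,40,30,20,10,5,0]):
    print(np.rad2deg(t), (161-180*np.cos(t)+12*np.sin(t)+10).round(1),(75+180*np.sin(t)+12*np.cos(t)).round(1))
E
```

```text
time_s: 8.15
eef_pos: [565.9, 297.1, 346.3]
orientation: [0.707, -0.001, 0.707, 0.001]
wrist_force: [0.5, -0.2, -0.7]
width: 0.3
time_s: 8.78
eef_pos: [565.4, 293.8, 232.9]
orientation: [0.706, -0.0, 0.708, -0.001]
wrist_force: [0.0, 0.2, -0.0]
width: 0.6
1163 [[184. 104.]
 [215. 180.]
 [245. 255.]]
113.0 250.2 254.4
105.00000000000001 224.4 265.1
97.0 197.3 272.0
90.0 173.0 275.0
90.0 183.0 255.0
80.0 151.6 254.3
70.0 120.7 248.2
59.99999999999999 91.4 236.9
50.0 64.5 220.6
40.0 40.8 199.9
29.999999999999996 21.1 175.4
20.0 6.0 147.8
10.0 -4.2 118.1
5.0 -7.3 102.6
0.0 -9.0 87.0
```

View pics/side4.png

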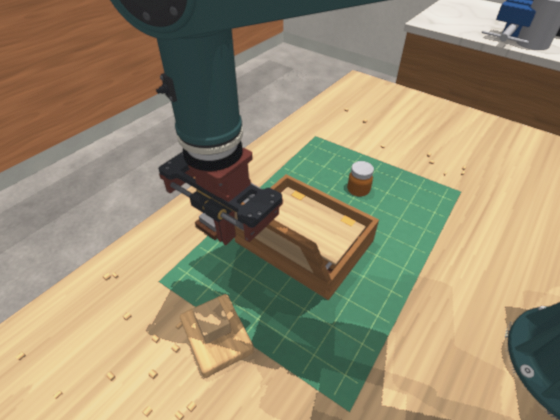

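View pics/top4.png

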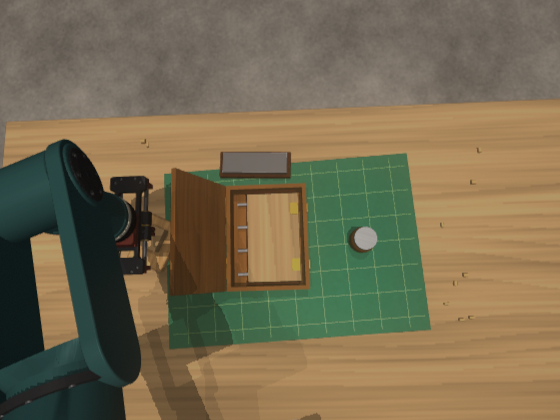

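The fingers are on the lid's outer side, ~30 mm clear of its edge (top: gripper at (130,225), lid edge at column 172). The blank is clear below. I'll push the lid to upright.

```bash
python3 -m jog '[0,-1.5,0,0,1, 0,-2.6,0,0,1, 0,-3.4,0.1,0,1, 0,-4.3,0.4,0,1, 0,-5.2,0.7,0,1, 0,-6.1,1.0,0,1, 0,-7.0,1.2,0,1, 0,-7.9,1.5,0,1, 0,-8.9,1.7,0,1, 0,-9.9,1.9,0,1, 0,-10.9,2.0,0,1, 0,-11.3,2.0,0,1]'
python3 - <<'E'
from h import *
im,d=capture("top"); cv2.imwrite("pics/t5.png",im[:,:,::-1])
im,d=capture("side"); cv2.imwrite("pics/s5.png",im[:,:,::-1])
E
```

```text
time_s: 10.38
eef_pos: [566.7, 182.0, 254.6]
orientation: [0.707, 0.0, 0.707, -0.0]
wrist_force: [-0.1, 3.1, 2.1]
width: 0.6
```

View pics/s5.png

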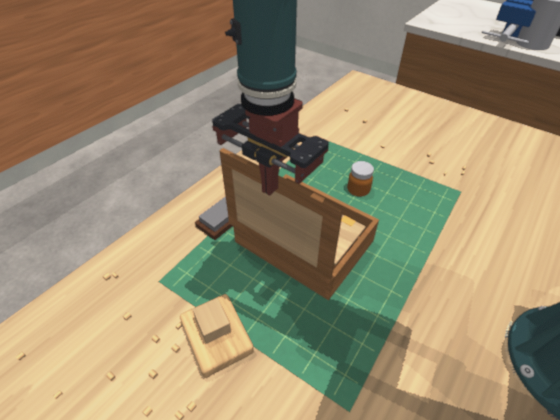

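The lid is about upright, with 3 N on the finger at the lid's outer face (side (268,185)). Pushing it over to about 45°.

```bash
python3 -m jog '[0,-0.8,0,0,1, 0,-1.6,0,0,1, 0,-2.4,0,0,1, 0,-3.2,-0.1,0,1, 0,-4.7,-0.3,0,1, 0,-6.2,-0.7,0,1, 0,-7.7,-1.2,0,1, 0,-9.1,-1.8,0,1, 0,-10.5,-2.6,0,1, 0,-11.8,-3.4,0,1, 0,-13.1,-4.4,0,1, 0,-13.1,-4.4,0,1]'
python3 - <<'E'
from h import *
im,d=capture("side"); cv2.imwrite("pics/s6.png",im[:,:,::-1])
E
```

```text
time_s: 11.98
eef_pos: [566.5, 50.6, 209.6]
orientation: [0.707, 0.0, 0.707, -0.001]
wrist_force: [0.1, 0.5, 0.0]
width: 0.3
```

View pics/s6.png

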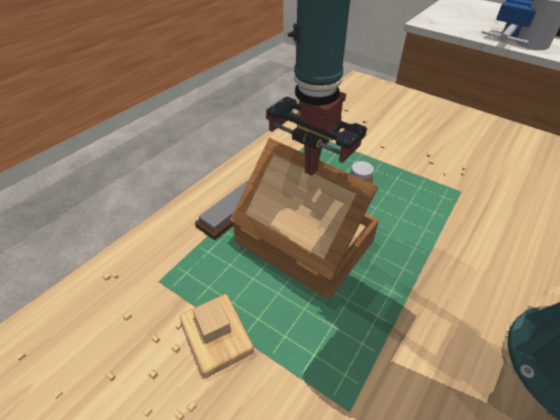

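The lid is at about 45° with the fingertip on its outer face (side (312,170)). Continuing, slower towards the end.

```bash
python3 -m jog '[0,-0.5,-0.5,0,1, 0,-1.1,-1.1,0,1, 0,-1.6,-1.6,0,1, 0,-2.1,-2.2,0,1, 0,-2.6,-2.8,0,1, 0,-3.1,-3.5,0,1, 0,-3.5,-4.2,0,1, 0,-3.9,-4.9,0,1, 0,-4.3,-5.6,0,1, 0,-4.6,-6.3,0,1, 0,-4.9,-7.0,0,1, 0,-5.2,-7.7,0,1]' && python3 -m jog '[0,-0.2,-0.5,0,1, 0,-0.3,-1.0,0,1, 0,-0.4,-1.5,0,1, 0,-0.5,-1.9,0,1, 0,-0.6,-2.3,0,1, 0,-0.7,-2.7,0,1, 0,-0.7,-3.0,0,1, 0,-0.8,-3.3,0,1, 0,-0.8,-3.5,0,1, 0,-0.8,-3.7,0,1, 0,-0.9,-3.9,0,1, 0,-0.9,-4.0,0,1]'
```

```text
time_s: 13.52
eef_pos: [566.5, -0.1, 133.1]
orientation: [0.707, 0.0, 0.707, 0.0]
wrist_force: [0.3, 0.9, 1.2]
width: 0.4
time_s: 15.02
eef_pos: [566.6, -9.0, 93.5]
orientation: [0.707, 0.0, 0.707, 0.0]
wrist_force: [0.5, 0.3, 1.1]
width: 0.4
```

```bash
python3 -m jog '[0,0,-0.1,0,1, 0,0,-0.2,0,1, 0,0,-0.3,0,1, 0,0,-0.4,0,1, 0,0,-0.5,0,1, 0,0,-0.6,0,1, 0,0,-0.7,0,1, 0,0,-0.7,0,1]'
```

```text
time_s: 16.02
eef_pos: [566.7, -9.1, 87.3]
orientation: [0.707, -0.0, 0.707, -0.0]
wrist_force: [-1.6, -1.2, 8.3]
width: 0.4
```

```bash
python3 -m jog '[0,0,-0.1,0,1, 0,0,-0.1,0,1]' && python3 -m jog '[0,0,1,0,1, 0,0,4,0,1, 0,-3,8,0,1, 0,-8,12,0,1, 0,-13,15,0,1, 0,-18,17,0,1, 0,-23,18,0,1, 0,-25,18,0,1, 0,-25,18,0,1]'
python3 - <<'E'
from h import *
for n in("side","top"):
    im,d=capture(n); cv2.imwrite(f"pics/{n}7.png",im[:,:,::-1]); P=cloud(n,d)
    m=(d>0)&(P[...,0]>445)&(P[...,0]<685)&(P[...,1]>-30)&(P[...,1]<150)&(P[...,2]<150)
    q=P[m]; print(n,len(q),np.percentile(q[:,2],[5,50,95]).round(1),np.polyfit(q[:,1],q[:,2],1))
    for k in("blank","jar","stone"):
        for r in place_of(n,k)[:1]: print(k,r)
E
```

```text
time_s: 16.27
eef_pos: [566.8, -9.2, 87.2]
orientation: [0.707, -0.0, 0.707, -0.0]
wrist_force: [-3.9, -2.3, 16.6]
width: 0.3
time_s: 17.4
eef_pos: [566.2, -259.4, 264.9]
orientation: [0.707, 0.001, 0.707, -0.0]
wrist_force: [-1.8, 0.4, -0.3]
width: 0.2
side 6507 [86.2 88.  89.8] [-6.22860955e-04  8.80542001e+01]
blank {'xy': [216.3, 338.2], 'p': 0.76}
jar {'xy': [358.0, 188.7], 'p': 0.83}
top 7331 [83.9 86.8 89.7] [-3.97301068e-04  8.68062288e+01]
blank {'xy': [158.5, 243.3], 'p': 0.65}
jar {'xy': [358.6, 237.2], 'p': 0.85}
stone {'xy': [257.3, 166.6], 'p': 0.96}
```

View pics/side7.png

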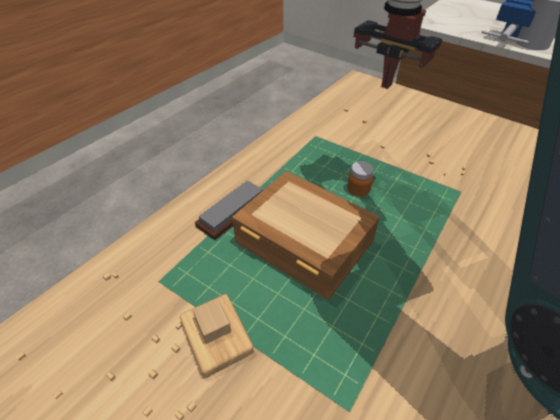

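View pics/top7.png

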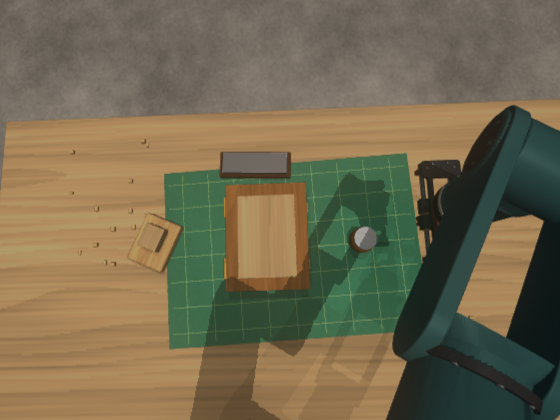

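The lid is flat at z ≈ 87 (slope ≈ 0), the bystanders haven't moved, and the arm is clear.

```bash
python3 -c "
from bench import env; print(env.hand_in())"
```

```text
the job is handed in; nothing more can be done
None
```

The case is packed and I've handed the job in. With shut fingers I pushed the flap down flat, then pushed the lid over and shut it slowly, and backed off to about y = −260 mm, well clear of the case. The last move ended at 17.4 s.

- **Flap:** before I touched the lid, depth readings put its top at z ≈ 57–59 mm (58 expected) with no slope. The finger met about 14 N of resistance there.
- **Lid:** its top sits at z ≈ 87–88 mm (87 expected) with no slope in both cameras. A firm press of about 17 N at the end moved it no further.
- **Other things on the bench:** the blank, jar and stone look unmoved, and the detector's positions match the first ones to within about 3 pixels. The detector did not report the stone in the last side picture, but it is plainly visible there and was found in the top one.

The highest wrist force I read at the end of a move was about 17 N; forces within moves were not logged. No checks failed.

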